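# Hang the rinsed measuring cylinder on the draining rack

## Robot

A 7-joint arm with a two-finger parallel gripper is mounted at the origin on the work surface. World frame = base frame: x ahead of the robot, y to its left, z up, the work surface at z = 0. Lengths are in m, angles in rad, forces in N, time in s.
With the tool pointing down it reaches from about 0.4 to 0.85 m from the base axis. Payload 10.4 kg.
Tool frame: the origin (TCP) lies midway between the tips of the shut fingers; the grasp point (between the pads) lies 19 mm behind it; z points along the fingers, y is the line along which they close (so a half turn about z gives the same grasp; the last joint's range is limited). The gripper opens to 87 mm and grips with 3 to 60 N. Pads are 19 mm wide; open, the fingers measure 117 mm over their backs; the gripper's body (75 mm by 190 mm) begins 51 mm behind the grasp point.
Start: joints at [1.082, 0.332, -0.065, 1.46, 0.022, 1.35, -0.088], TCP at [0.281, -0.558, 0.223] pointing down, gripper open.
Joint ranges: [-2.6, 2.6], [-0.5, 2.12], [-1.47, 1.34], [0.16, 2.42], [-1.27, 4.41], [0.06, 2.06], [-2.6, 2.6]. Speed limits (rad/s): [2.22, 2.22, 2.79, 2.79, 3.14, 3.14, 3.14].

## Interface

Orientations are given as a unit quaternion [x, y, z, w].
In Python, from bench import r gives the robot as it stands.
- The arm moves only by the tool arm_command, never from a script. Its argument "moves" is one flat list of numbers, 4 for each row, row after row: the shift along the tool's x, y, z in cm, then the turn about the tool's z in degrees. A call has 1 to 12 rows; each row shifts and turns the commanded pose from where the row before left it, along the tool's axes as they then stand; what a row does not reach is not made up. A row lasts 1/12 s, in which the tool goes at most 41.7 mm and 7.16 degrees, less where a joint would pass 70% of its speed; a pose out of reach is approached as far as the arm can. A call with a gripper value outside its range is refused whole. "fingers" is the opening in per cent of the stroke, from 0 (shut) to 100 (fully open), set as the call begins (left out, the last holds). The fingers move at their own pace and stop on an object; "squeeze" is the grip in N (left out, the last holds). Time passes only in rows, so rows that do not move let the fingers close. It gives the time, the measured TCP pose, the force, the opening and the grip force at its end, in the units of the state.
- r.read_state(): the state, without advancing time (a new reading comes with each control period).
- r.camera(name): name is "scene" or "top" or "wrist"; returns the picture (480x640x3 uint8, red, green, blue); there is no depth.
- r.camera_info(name): a dict with "fx", "fy", "cx", "cy" (pixels), "origin" and "attitude" of the camera in the world. Camera axes: x right, y up, looking along -z (the intrinsics and any distortion apply to the point x, -y, -z); pixel columns grow to the right and rows downward; lengths in m; the calibration is good to about 2 mm. A picture is of the moment at which its call begins: read the wrist's pose just before it. camera_info takes no time and is no camera call; for the wrist camera it gives the pose at the moment of the call.
- r.close_job(): hands the job in; it is judged then, once.
The state is a dict: "time": time; "joint_positions": joint angles; "joint_vel": joint speeds; "joint_torque": joint torques, N m; "ee_pos": TCP position; "eef_rot": TCP orientation; "ft_force": force on the tool from outside, world axes, zero at the start; "torque": the same for the moment, N m; "width": finger opening in m; "grip_force": force on a finger pad.
Only numpy, scipy, OpenCV 4.12 (cv2) and the standard library are available. Lean on these libraries where they do the work, as an engineer would, in place of code of your own. Each camera call takes 0.05 s, during which the arm holds its last target. There are 200 camera calls.

## Task

The rinsed measuring cylinder lies on the rubber mat. Turn it upside down and lower it over the one bare peg of the white draining rack until its mouth rests on the rack's deck, then let go and move clear. Do not let it drop, and leave the glassware already on the rack and the flask and bottle on the bench where they are.

Things in the scene. Friction and masses are not known exactly. Their poses are not given: they have to be found in the camera images.
- cylinder_center (a point): measuring cylinder: milky plastic tube with blue rings, blue hexagonal foot at one end, open mouth at the other; 195 mm long, tube 32 mm in diameter, about 130 g, loose. This point: on its axis, half-way along (97.5 mm from either end). x axis: along the tube towards the mouth. It starts lying on the mat, mouth 4 degrees lower than foot and pointing to the robot's left (+y) to within 40 degrees, z axis up.
- cylinder_mouth (a point): centre of the cylinder's mouth, in the plane of its lip (36 mm in diameter, 7 mm long); x axis out of the mouth, along the tube. The bore is 27 mm in diameter and 183 mm deep. The foot at the other end is 64 mm across flats, 8 mm thick; the cylinder lies on a flat of the foot and on the lip
- peg_tip (a point): top of the bare drying peg of the rack: upright blue plastic peg, 12 mm in diameter (its last 3 mm 6 mm in diameter), 100 mm tall above the rack's deck, twice as tall as the two pegs that carry glassware. It may be at any of the three places in the row. z axis up
- peg_foot (a point): the same peg's axis at the level of the rack's deck, 22 mm above the bench; z axis up
- rack: white draining rack, fixed: a tray 120 mm (x) by 310 mm (y) with a flat deck 22 mm above the bench and a lip 6 mm higher along its edges. Three pegs in a row along its y axis, at -95, 0 and +95 mm. Origin: centre of its underside; its -x side faces roughly towards the robot
- mat: black ribbed rubber mat, fixed, 220 mm (x) by 270 mm (y), 4 mm thick, on which the cylinder lies. Origin: centre of its underside
- beaker: clear glass beaker, upside down on a short peg of the rack, 70 mm high, 54 mm across at the rim; loose. Origin: centre of the rim, on the deck; z axis up
- jar: amber glass jar, upside down on the other short peg of the rack, 75 mm high, 54 mm wide; loose. Origin: centre of the rim, on the deck; z axis up
- vol_flask: small stoppered amber volumetric flask standing on the bench beyond the work, 172 mm high, 62 mm wide; loose. Origin: centre of its underside; z axis up
- sample_bottle: white plastic sample bottle with a blue cap, standing on the bench beyond the work, 110 mm high, 60 mm wide; loose. Origin: centre of its underside; z axis up

How it is judged:
By the outcome, as a careful person would: the job done as asked, in the order asked, and still so for the second after the job is handed in, with the robot touching nothing.
It also fails if it takes over 51 s, if anything falls off the work surface, if the arm or the gripper's body presses on something with over 40 N, if the wrist force passes 120 N, or if a joint passes its speed limit or range.

## Working session

There is one attempt and no reset: what is moved stays moved. The work goes in short steps, Python scripts to look and compute and a tool call to move; the robot and the scene stay as the last step left them, time stands still between calls to the robot, and variables do not carry over. Pictures are saved under pics/ and viewed, at most 11 in all, crops included, and the job is handed in when it is done.

Besides the shell and the picture viewer there is one more tool, called after "Emit:" by a JSON object that holds its "fn" and its "kwargs", one argument or row to a line. arm_command: Moves the arm, as the interface text tells. Its arguments: {"type":"object","properties":{"moves":{"type":"array"},"fingers":{"type":"number"},"squeeze":{"type":"number"}},"required":["moves"]}

```bash
ls; mkdir -p pics; python3 - <<'E'
from bench import r
import cv2,json
s=r.read_state();print(s)
for n in("scene","top","wrist"):
    i=r.camera_info(n);print(n,i)
    cv2.imwrite(f"pics/{n}0.png",r.camera(n)[:,:,::-1])
E
```

```text
pics
{'time': 0.0, 'joint_positions': array([ 1.08239597,  0.3328678 , -0.06468963,  1.46092238,  0.02159798,
        1.34987702, -0.08847004]), 'joint_vel': array([ 8.39749078e-05, -5.51420224e-04,  1.24429717e-03, -3.77553521e-04,
       -5.78182381e-04, -1.12771985e-03,  1.32019941e-04]), 'joint_torque': array([ 3.23271670e-04, -6.23258328e+01,  2.51080852e-02, -3.89888227e+01,
       -6.12036162e-02,  3.98581952e-02,  1.19532228e-04]), 'ee_pos': array([ 0.2805352 , -0.55808681,  0.22176549]), 'eef_rot': array([ 9.72996243e-01,  2.30819921e-01, -1.90119882e-04, -6.62894543e-04]), 'ft_force': array([-0.69842489,  0.32753013, -1.30063217]), 'torque': array([0.02473739, 0.04265114, 0.00848572]), 'grip_force': 0.0, 'width': 0.08729615534573161}
scene {'fx': 449.2046817467841, 'fy': 449.2046817467841, 'cx': 319.37050082138666, 'cy': 240.0874899141748, 'origin': array([ 1.19405346, -0.16535177,  0.52283475]), 'attitude': array([0.3624099 , 0.27804841, 0.52970286, 0.71467687])}
top {'fx': 480.6342753302049, 'fy': 480.6342753302049, 'cx': 317.65597853618584, 'cy': 241.9945645147778, 'origin': array([0.50343346, 0.01846466, 1.06639994]), 'attitude': array([ 0.05088707, -0.04808277, -0.69951411,  0.7111811 ])}
wrist {'fx': 413.60350103314676, 'fy': 413.60350103314676, 'cx': 316.65388372585284, 'cy': 243.24910340108818, 'origin': array([ 0.34549702, -0.52463232,  0.38348148]), 'attitude': array([-0.11446631,  0.07020768, -0.51962791,  0.84377437])}
```

View pics/top0.png

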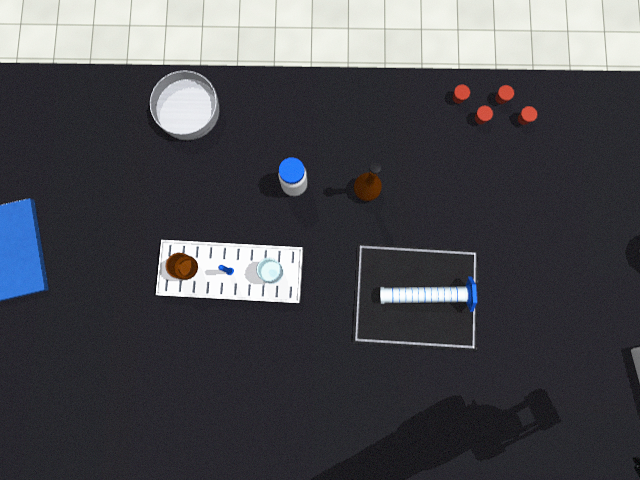

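View pics/scene0.png

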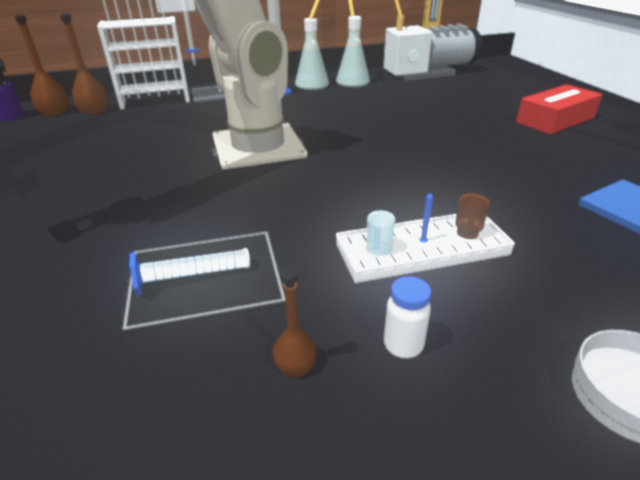

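The top view shows the cylinder with its foot at (473,294) and mouth at (381,295). The jar is at (181,266), the bare peg is in the middle at about (227,270), and the beaker is at (269,271). The scene view agrees. Since the tool only turns about its own z, I'll grip the foot across its two side corners, let the tube swing mouth-down, and then carry it over.

```bash
cat > h.py <<'E'
import numpy as np,cv2
from scipy.spatial.transform import Rotation as R
def ray(i,p):
    d=R.from_quat(i["attitude"]).apply([(p[0]-i["cx"])/i["fx"],-(p[1]-i["cy"])/i["fy"],-1]); return i["origin"],d
def plane(i,p,z):
    o,d=ray(i,p); return o+d*(z-o[2])/d[2]
def proj(i,P):
    c=R.from_quat(i["attitude"]).inv().apply(np.array(P)-i["origin"]); return np.array([i["cx"]-i["fx"]*c[0]/c[2],i["cy"]+i["fy"]*c[1]/c[2]])
def tri(a,b):
    (o,d),(q,e)=a,b; A=np.stack([d,-e],1); t=np.linalg.lstsq(A,q-o,rcond=None)[0]; p,s=o+d*t[0],q+e*t[1]; return (p+s)/2,np.linalg.norm(p-s)
def blue(im): 
    h=cv2.cvtColor(im,cv2.COLOR_RGB2HSV); return cv2.inRange(h,(100,150,60),(128,255,255))
def box(m,x0,y0,x1,y1):
    o=np.zeros_like(m);o[y0:y1,x0:x1]=m[y0:y1,x0:x1];return o
def ends(m):
    p=np.argwhere(m)[:,::-1].astype(float);c=p.mean(0);u=np.linalg.svd(p-c,full_matrices=False)[2][0];t=(p-c)@u
    return c,u,c+u*t.min(),c+u*t.max(),len(p)
E
python3 - <<'E'
from h import *
from bench import r
np.set_printoptions(precision=4,suppress=True)
T=r.camera_info("top");S=r.camera_info("scene")
t=cv2.imread("pics/top0.png")[:,:,::-1];s=cv2.imread("pics/scene0.png")[:,:,::-1]
# tube
w=box(cv2.inRange(t,(110,130,130),(255,255,255)),370,280,466,310)
c,u,a,b,n=ends(w);
if a[0]>b[0]:a,b=b,a
print("tube px",a,b,n); M=plane(T,a,.022);F=plane(T,b,.035);print("mouth",M,"tube end",F,np.linalg.norm(F-M))
ax=(F-M)/np.linalg.norm(F-M);ax[2]=np.sin(np.radians(4.1));ax/=np.linalg.norm(ax)
print("foot mid from mouth",M+ax*.191,"axis deg",np.degrees(np.arctan2(-ax[1],-ax[0])))
fb=ends(box(blue(t),460,260,490,330));print("foot px",fb,plane(T,fb[0],.036),plane(T,fb[0],.055))
fs=ends(box(blue(s),120,240,145,300));print("foot scene",fs[0],fs[4],"tri",tri(ray(T,fb[0]),ray(S,fs[0])))
pt=ends(box(blue(t),210,255,245,285));ps=ends(box(blue(s),410,185,440,250));print("peg top",pt[2:],"scene",ps[2:])
for e in pt[2:4]: print(plane(T,e,.122),plane(T,e,.022))
q=sorted(ps[2:4],key=lambda e:e[1]);print(plane(S,q[0],.122),plane(S,q[1],.022))
E
```

```text
tube px [379.959  294.7604] [465.0847 293.6818] 1238
mouth [ 0.5378 -0.1126  0.022 ] tube end [ 0.5426 -0.2925  0.035 ] 0.18038608487116597
foot mid from mouth [ 0.5429 -0.3031  0.0357] axis deg 91.55524557666517
foot px (array([471.3763, 293.4077]), array([0.0466, 0.9989]), array([470.5585, 275.8806]), array([472.1967, 310.9908]), 287) [ 0.5434 -0.3056  0.036 ] [ 0.5427 -0.2996  0.055 ]
foot scene [134.0913 270.187 ] 230 tri (array([ 0.543 , -0.3035,  0.0453]), np.float64(0.0015521734432032976))
peg top (array([218.9297, 266.1598]), array([232.5042, 272.1278]), 78) scene (array([429.8504, 193.9587]), array([428.4264, 199.1177]), 22)
[0.5853 0.2171 0.122 ] [0.5939 0.2382 0.022 ]
[0.5739 0.1899 0.122 ] [0.5814 0.208  0.022 ]
[0.5811 0.2153 0.122 ] [0.4474 0.2967 0.022 ]
```

Emit:
{"fn": "arm_command", "kwargs": {
  "moves": [3.48,-1.09,0,0,3.48,-1.09,0,0,3.48,-1.09,0,0,3.48,-1.09,0,0,3.48,-1.09,0,0,3.48,-1.09,0,0,3.48,-1.09,0,0,3.48,-1.09,0,0,3.48,-1.09,0,0,3.48,-1.09,0,0],
  "fingers": 100
}}

```text
time: 0.98
ee_pos: [0.5436, -0.3033, 0.2224]
eef_rot: [0.973, 0.231, -0.0, -0.0]
ft_force: [1.5, -0.0, -0.0]
width: 0.0871
grip_force: 0.0
```

Emit:
{"fn": "arm_command", "kwargs": {
  "moves": [0,0,0.5,-6.5,0,0,0.5,-6.5,0,0,0.5,-6.5,0,0,0.5,-6.5,0,0,0.5,-6.5,0,0,0.5,-6.5,0,0,0.5,-6.5,0,0,0.5,-6.5,0,0,0.5,-6.5,0,0,0.5,-6.5,0,0,0,0,0,0,0,0]
}}

```text
time: 1.98
ee_pos: [0.5424, -0.3047, 0.1722]
eef_rot: [0.698, 0.716, -0.0, -0.0]
ft_force: [0.1, 0.4, 0.5]
width: 0.0867
grip_force: 0.0
```

```bash
cat > st.py <<'E'
from h import *
from bench import r
np.set_printoptions(precision=4,suppress=True)
def st():
    s=r.read_state();Q=R.from_quat(s["eef_rot"]).as_matrix()
    print("t",s["time"],"p",s["ee_pos"],"xhead",np.degrees(np.arctan2(Q[1,0],Q[0,0])),"z",Q[:,2],"w",s["width"],"g",s["grip_force"],"ft",s["ft_force"],"tq",s["torque"])
    return s,Q
E
python3 - <<'E'
from st import *
s,Q=st();W=r.camera_info("wrist");w=r.camera("wrist");cv2.imwrite("pics/w1.png",w[:,:,::-1]);print(W)
print(Q.T@(np.array([.543,-.304,.018])-s["ee_pos"])*100)
for P in([.543,-.304,.036],[.506,-.303,.036],[.58,-.305,.036],[.5378,-.1126,.022]):print(P,proj(W,P))
E
```

```text
t 1.9833 p [ 0.5424 -0.3047  0.1722] xhead 91.47769014725014 z [-0.0007  0.0006 -1.    ] w 0.08671047442791498 g 0.0 ft [0.1172 0.3882 0.4826] tq [ 0.0187 -0.0738 -0.0362]
{'fx': 413.60350103314676, 'fy': 413.60350103314676, 'cx': 316.65388372585284, 'cy': 243.24910340108818, 'origin': array([ 0.5404, -0.2311,  0.3339]), 'attitude': array([-0.1349, -0.0021,  0.0133,  0.9908])}
[ 0.0629  0.0712 15.419 ]
[0.543, -0.304, 0.036] [317.3242 230.7191]
[0.506, -0.303, 0.036] [267.3685 228.1077]
[0.58, -0.305, 0.036] [367.1008 233.3212]
[0.5378, -0.1126, 0.022] [317.3141 -60.6283]
```

View pics/w1.png

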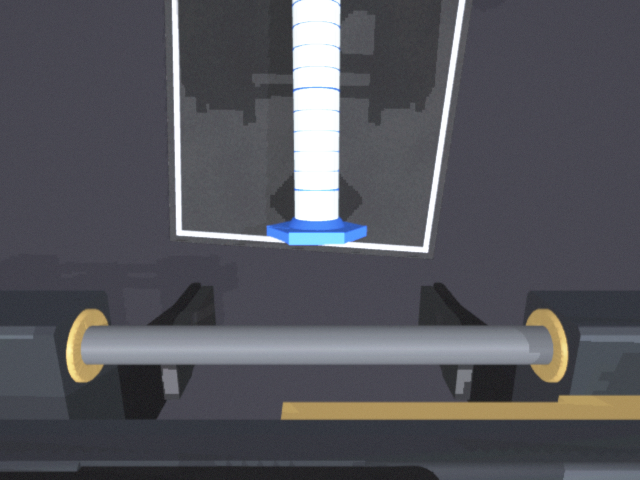

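The wrist view shows the hexagonal foot spanning columns 267–367 at row 231, exactly where predicted. Descending.

Emit:
{"fn": "arm_command", "kwargs": {
  "moves": [0,0,2,0,0,0,2,0,0,0,2,0,0.06,0.07,2,0,0,0,2,0,0,0,1.6,0,0,0,1.6,0,0,0,1.2,0,0,0,1.0,0,0,0,0,0,0,0,0,0]
}}

```text
time: 2.95
ee_pos: [0.5435, -0.3041, 0.0187]
eef_rot: [0.697, 0.717, -0.0, -0.0]
ft_force: [-0.7, -0.8, 0.1]
width: 0.0867
grip_force: 0.0
```

Emit:
{"fn": "arm_command", "kwargs": {
  "moves": [0,0,0,0,0,0,0,0,0,0,0,0,0,0,0,0,0,0,0,0,0,0,0,0,0,0,0,0,0,0,0,0],
  "fingers": 0,
  "squeeze": 6
}}

```text
time: 3.62
ee_pos: [0.5438, -0.3045, 0.0192]
eef_rot: [0.697, 0.717, 0.0, 0.001]
ft_force: [-0.4, -1.4, 6.0]
width: 0.0729
grip_force: 6.0
```

Emit:
{"fn": "arm_command", "kwargs": {
  "moves": [0.23,0,-1.15,0,0.3,0,-1.13,0,0.37,0,-1.11,0,0.44,0,-1.09,0,0.5,0,-1.06,0,0.57,0,-1.03,0,0.63,0,-0.99,0,0.69,0,-0.95,0,0.74,0,-0.91,0,0.8,0,-0.86,0,0.85,0,-0.81,0,0.9,0,-0.76,0]
}}

```text
time: 4.62
ee_pos: [0.5413, -0.2332, 0.1379]
eef_rot: [0.697, 0.717, -0.0, 0.0]
ft_force: [0.4, -0.3, -0.7]
width: 0.0725
grip_force: 6.0
```

```bash
python3 - <<'E'
from st import *
st()
s=r.camera("scene")[150:350,60:360,::-1];cv2.imwrite("pics/s2.png",cv2.resize(s,None,fx=2,fy=2))
E
```

```text
t 4.6167 p [ 0.5413 -0.2332  0.1379] xhead 91.68705339341611 z [ 0.0002 -0.0003 -1.    ] w 0.0724568834182129 g 5.999799147248268 ft [ 0.4154 -0.3243 -0.7407] tq [-0.1721 -0.1186 -0.0081]
```

View pics/s2.png

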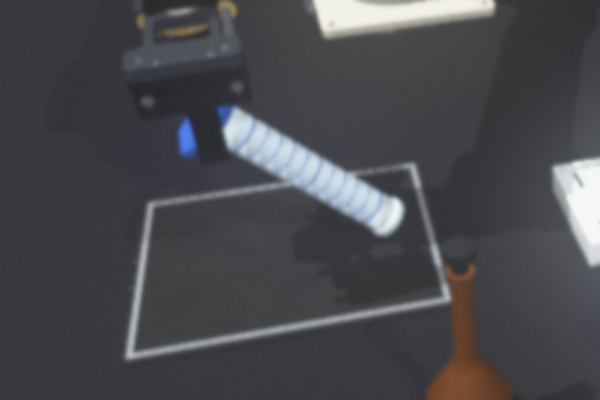

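The tube has pivoted about 40° with its mouth at crop (385,215), close to the mat. Continuing the arc.

Emit:
{"fn": "arm_command", "kwargs": {
  "moves": [0.94,0,-0.7,0,0.98,0,-0.64,0,1.02,0,-0.58,0,1.05,0,-0.52,0,1.08,0,-0.45,0,1.11,0,-0.38,0,1.13,0,-0.32,0,1.15,0,-0.25,0,1.16,0,-0.18,0,1.17,0,-0.11,0,1.1,0,0,0,0.5,0,0,0]
}}

```text
time: 5.67
ee_pos: [0.538, -0.1077, 0.1788]
eef_rot: [0.696, 0.718, 0.0, 0.0]
ft_force: [1.0, 0.2, 4.4]
width: 0.0728
grip_force: 6.0
```

Emit:
{"fn": "arm_command", "kwargs": {
  "moves": [0,0,0,0,0,0,0,0,0,0,0,0]
}}

```text
time: 5.92
ee_pos: [0.538, -0.1106, 0.1787]
eef_rot: [0.697, 0.717, 0.0, 0.0]
ft_force: [-0.5, -0.4, 6.8]
width: 0.0729
grip_force: 6.0
```

```bash
python3 - <<'E'
from st import *
st()
s=r.camera("scene")[100:300,130:430,::-1];cv2.imwrite("pics/s3.png",cv2.resize(s,None,fx=2,fy=2))
E
```

```text
t 5.9167 p [ 0.538  -0.1106  0.1787] xhead 91.65875824782059 z [ 0.0008 -0.0004 -1.    ] w 0.072909985115614 g 6.014969729449291 ft [-0.5325 -0.3976  6.7608] tq [-0.0501  0.0695 -0.0025]
```

View pics/s3.png

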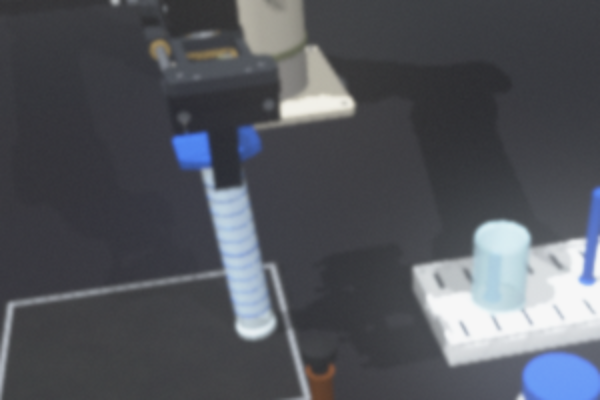

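```bash
cat > til.py <<'E'
from st import *
def til():
    s,Q=st();S=r.camera_info("scene");im=r.camera("scene");p=s["ee_pos"]
    m=cv2.inRange(im,(95,110,120),(255,255,255));hsv=cv2.cvtColor(im,cv2.COLOR_RGB2HSV)
    # expected centreline if vertical, sample rows and find tube mid
    out=[]
    for d in(-.05,-.075,-.10,-.125,-.15,-.175):
        P=p+[0,0,.018+d];q=proj(S,P);row=int(round(q[1]));x0=int(q[0])
        l=np.where(m[row,x0-28:x0+28]>0)[0]+x0-28
        out.append((d,q,l.min(),l.max(),(l.min()+l.max())/2-q[0]) if len(l) else (d,q))
    for o in out:print(*o)
    return im
E
python3 - <<'E'
from til import *
til()
E
```

```text
t 5.9667 p [ 0.538  -0.1107  0.1787] xhead 91.650109692564 z [ 0.0009 -0.0005 -1.    ] w 0.07321330143165647 g 6.015116996013781 ft [-0.0081  0.7724  6.7065] tq [-0.0156  0.     -0.037 ]
-0.05 [241.5064 198.7227] 234 254 2.493613358423829
-0.075 [243.2015 211.5473] 237 256 3.298534489033159
-0.1 [244.8327 223.8886] 239 259 4.16733562398548
-0.125 [246.4035 235.7734] 233 268 4.096472515714709
-0.15 [247.9173 247.2266] 245 271 10.08265834910884
-0.175 [249.3772 258.2713] 248 273 11.122840785459402
```

The mouth stands on the mat, about 15 mm ahead (+y) of the foot, so the tube still leans about 5°. Squaring it up.

Emit:
{"fn": "arm_command", "kwargs": {
  "moves": [0.4,0,0,0,0.4,0,0,0,0.4,0,0,0,0.3,0,0,0,0,0,0,0,0,0,0,0]
}}

```text
time: 6.52
ee_pos: [0.5372, -0.0953, 0.1783]
eef_rot: [0.697, 0.717, -0.0, 0.0]
ft_force: [-0.3, -0.8, 2.9]
width: 0.0726
grip_force: 6.0
```

```bash
python3 - <<'E'
from til import *
til()
E
```

```text
t 6.5167 p [ 0.5372 -0.0953  0.1783] xhead 91.68621191642515 z [-0.     -0.0002 -1.    ] w 0.07264193596776122 g 6.00007644854486 ft [-0.2602 -0.8323  2.9037] tq [-0.0574 -0.1025 -0.0367]
-0.05 [250.6732 197.2982] 240 260 -0.6732169441666258
-0.075 [252.1836 210.0767] 242 261 -0.6835693232551989
-0.1 [253.6373 222.3763] 244 262 -0.6373223934965608
-0.125 [255.0376 234.2236] 244 267 0.4624008370878414
-0.15 [256.3873 245.6429] 247 271 2.612702970617306
-0.175 [257.6891 256.657 ] 248 273 2.8108922078064325
```

Emit:
{"fn": "arm_command", "kwargs": {
  "moves": [0,0,0,0,0,0,0,0,0,0,0,0,0,0,-0.5,0,0,0,-1,0,0,0,-2,0,0,0,-2.5,0,0,0,-3,0,0,0,-3,0,0,0,-2,0,0,0,-1,0,0,0,0,0],
  "squeeze": 25
}}

```text
time: 7.57
ee_pos: [0.5379, -0.095, 0.3307]
eef_rot: [0.697, 0.717, 0.001, 0.001]
ft_force: [-0.2, 0.4, -1.7]
width: 0.0717
grip_force: 25.0
```

```bash
python3 - <<'E'
from til import *
im=til();cv2.imwrite("pics/s4.png",im[:,:,::-1]);s,Q=st();W=r.camera_info("wrist")
d=(np.array([.583,.2125,.33])-s["ee_pos"]);print(Q.T@d*100)
E
```

```text
t 7.5667 p [ 0.5379 -0.095   0.3307] xhead 91.6929857664286 z [ 0.0033 -0.0007 -1.    ] w 0.07165651871961617 g 24.999760257529317 ft [-0.2065  0.4458 -1.717 ] tq [-0.0259 -0.0824 -0.047 ]
-0.05 [240.296 107.3  ] 226 267 6.203975544849612
-0.075 [242.2309 123.7182] 229 269 6.769058290065402
-0.1 [244.0839 139.4413] 216 271 -0.5839437405124954
-0.125 [245.8601 154.5126] 217 272 -1.3601245718669475
-0.15 [247.5642 168.9718] 243 263 5.435835566614742
-0.175 [249.2004 182.8553] 245 266 6.299629060848815
t 7.6167 p [ 0.5374 -0.095   0.3286] xhead 91.69658991955133 z [ 0.0008 -0.0001 -1.    ] w 0.0717449438395553 g 24.99994923454402 ft [-0.1028  0.0497 -1.7141] tq [-0.0057 -0.0889  0.0409]
[30.6009  5.4716 -0.1397]
```

View pics/s4.png

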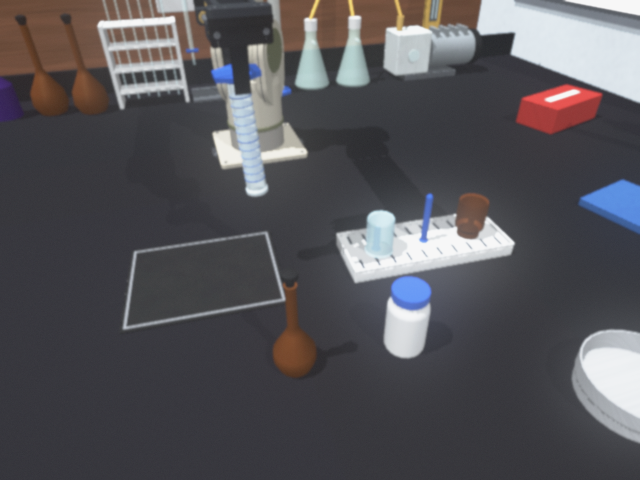

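The tube now hangs mouth-down with its lip at (256,188), about 6 px (9 mm) in +y of vertical. I'll carry it over with that offset.

Emit:
{"fn": "arm_command", "kwargs": {
  "moves": [0.8,0.15,0,0,1.8,0.33,0,0,2.8,0.52,0,0,3.2,0.59,0,0,3.2,0.59,0,0,3.2,0.59,0,0,3.2,0.59,0,0,3.2,0.59,0,0,3,0.55,0,0,2.6,0.48,0,0,1.8,0.33,0,0,0.9,0.17,0,0]
}}

```text
time: 8.62
ee_pos: [0.5818, 0.2071, 0.3262]
eef_rot: [0.695, 0.719, -0.001, -0.001]
ft_force: [0.2, -0.3, -1.4]
width: 0.0714
grip_force: 25.0
```

Emit:
{"fn": "arm_command", "kwargs": {
  "moves": [0,0,0,0,0,0,0,0,0,0,0,0,0,0,0,0]
}}

```text
time: 8.95
ee_pos: [0.5836, 0.2016, 0.3283]
eef_rot: [0.697, 0.717, -0.0, 0.0]
ft_force: [0.4, 0.1, -1.7]
width: 0.0716
grip_force: 25.0
```

```bash
python3 - <<'E'
from st import *
s,Q=st()
a=r.camera("scene")[50:290,280:600,::-1];W=r.camera_info("wrist");w=r.camera("wrist")[:,:,::-1];t=r.camera("top")[:,:,::-1]
cv2.imwrite("pics/w5.png",w)
cv2.imwrite("pics/s5.png",np.hstack([cv2.resize(a,(480,360)),cv2.resize(w[:,:],(320,240))[0:240].repeat(1,0) if 0 else cv2.resize(w,(320,360))]))
np.save("W5.npy",W,allow_pickle=True)
for z in(.122,.022):print(proj(W,[.583,.2125,z]),proj(r.camera_info("scene"),[.583,.2125,z]))
p=s["ee_pos"];S=r.camera_info("scene")
for z in(.018,-.173):print("vert",proj(S,p+[0,0,z]),proj(W,p+[0,0,z]))
E
```

```text
t 8.95 p [0.5836 0.2016 0.3283] xhead 91.55465796415915 z [ 0.0002 -0.001  -1.    ] w 0.0715853641271605 g 24.999709311470824 ft [ 0.4166  0.1326 -1.6635] tq [ 0.0257 -0.0918  0.0481]
[315.9981 201.0006] [428.9116 194.7136]
[316.0016 185.9544] [422.1448 240.5661]
vert [441.9737  63.3883] [316.6205 328.9326]
vert [425.823  178.9911] [316.2952 220.9061]
```

View pics/s5.png

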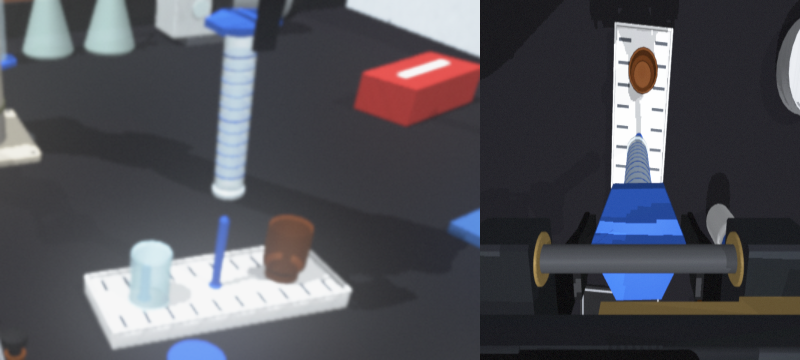

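The lip is at scene (432,177) and the peg tip at (429,195). The peg axis extended up to the lip's height projects to about (431,177), so the mouth is centred over the peg. In the wrist view the tube lines up with the peg's column too. Lowering slowly.

Emit:
{"fn": "arm_command", "kwargs": {
  "moves": [0,0,0.6,0,0,0,0.6,0,0,0,0.6,0,0,0,0.6,0,0,0,0.6,0,0,0,0.6,0,0,0,0.6,0,0,0,0.6,0,0,0,0,0]
}}

```text
time: 9.85
ee_pos: [0.5828, 0.2031, 0.2788]
eef_rot: [0.697, 0.717, -0.001, -0.0]
ft_force: [0.5, -0.1, -2.0]
width: 0.0716
grip_force: 25.0
```

```bash
python3 - <<'E'
from st import *
s,Q=st()
a=r.camera("scene")[50:290,300:540,::-1];cv2.imwrite("pics/s6.png",cv2.resize(a,(600,600)))
E
```

```text
t 9.85 p [0.5828 0.2031 0.2788] xhead 91.6898930741932 z [-0.0017 -0.0008 -1.    ] w 0.0715574994751316 g 24.99980583183425 ft [ 0.5232 -0.1167 -1.9547] tq [-0.0303 -0.1122 -0.0494]
```

View pics/s6.png

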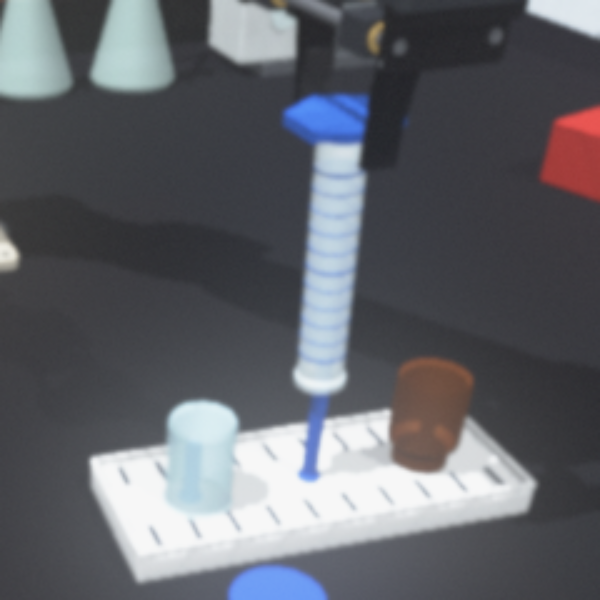

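The lip at crop (320,382) covers the top of the peg, which shows below it at column 318, and there is no contact force. Lowering on.

Emit:
{"fn": "arm_command", "kwargs": {
  "moves": [0,0,0.6,0,0,0,0.6,0,0,0,0.6,0,0,0,0.6,0,0,0,0.6,0,0,0,0.6,0,0,0,0.6,0,0,0,0.6,0,0,0,0.6,0,0,0,0.6,0,0,0,0.5,0,0,0,0,0]
}}

```text
time: 10.9
ee_pos: [0.5828, 0.2031, 0.214]
eef_rot: [0.697, 0.717, -0.001, -0.0]
ft_force: [0.4, -0.7, -2.9]
width: 0.0714
grip_force: 25.0
```

Emit:
{"fn": "arm_command", "kwargs": {
  "moves": [0,0,0.2,0,0,0,0.2,0,0,0,0.2,0,0,0,0,0]
}}

```text
time: 11.23
ee_pos: [0.5832, 0.2034, 0.2091]
eef_rot: [0.697, 0.717, -0.0, 0.0]
ft_force: [0.5, 0.6, -1.9]
width: 0.0715
grip_force: 25.0
```

Emit:
{"fn": "arm_command", "kwargs": {
  "moves": [0,0,0.2,0,0,0,0.2,0,0,0,0.2,0,0,0,0.2,0,0,0,0.1,0,0,0,0,0]
}}

```text
time: 11.73
ee_pos: [0.5831, 0.2033, 0.2]
eef_rot: [0.697, 0.717, -0.0, -0.0]
ft_force: [-0.3, -0.5, -2.0]
width: 0.072
grip_force: 25.0
```

```bash
python3 - <<'E'
from til import *
im=til();a=im[100:290,330:530,::-1];cv2.imwrite("pics/s7.png",cv2.resize(a,(600,570)))
E
```

```text
t 11.7333 p [0.5831 0.2033 0.2   ] xhead 91.6915988889653 z [-0.0004 -0.0002 -1.    ] w 0.07196962479330266 g 24.999802463582608 ft [-0.2574 -0.5254 -1.9552] tq [-0.028  -0.08    0.0121]
-0.05 [427.542  172.0959] 419 438 0.9580158097878666
-0.075 [425.7185 185.0469] 418 437 1.7814820792499404
-0.1 [423.9618 197.5237] 417 435 2.038177401013172
-0.125 [422.2683 209.5518] 416 435 3.2317033222709597
-0.15 [420.6346 221.155 ] 392 447 -1.134593052682817
-0.175 [419.0576 232.3555] 391 446 -0.5575969825085849
```

View pics/s7.png

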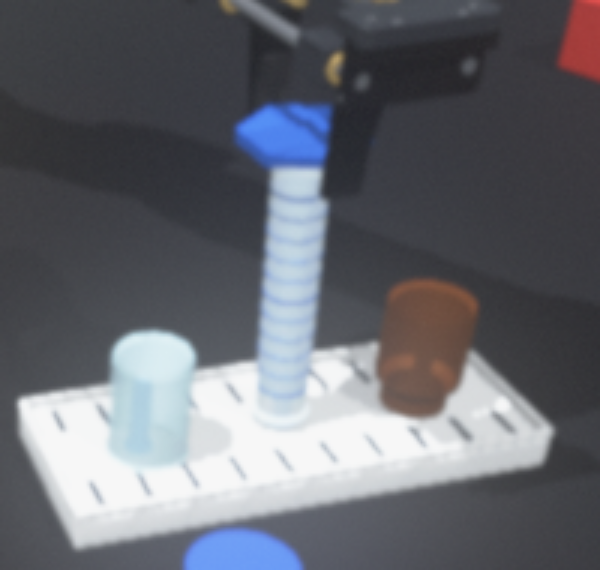

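The peg is inside the tube, the lip is at crop (280,412) just above the deck, and the beaker and jar haven't moved. Lowering to contact with a lighter grip.

Emit:
{"fn": "arm_command", "kwargs": {
  "moves": [0,0,0,0,0,0,0.1,0,0,0,0.1,0,0,0,0,0],
  "squeeze": 10
}}

```text
time: 12.12
ee_pos: [0.5832, 0.2033, 0.1981]
eef_rot: [0.697, 0.717, -0.0, -0.0]
ft_force: [0.1, -0.2, -1.6]
width: 0.0726
grip_force: 10.0
```

Emit:
{"fn": "arm_command", "kwargs": {
  "moves": [0,0,0.1,0,0,0,0.1,0,0,0,0,0]
}}

```text
time: 12.37
ee_pos: [0.5835, 0.2037, 0.1968]
eef_rot: [0.697, 0.717, 0.0, 0.0]
ft_force: [-1.1, 0.6, 2.0]
width: 0.0724
grip_force: 10.0
```

Emit:
{"fn": "arm_command", "kwargs": {
  "moves": [0.2,0,0,0,0.2,0,0,0,0.2,0,0.05,0,0.15,0,0.05,0,0,0,0,0,0,0,0,0],
  "squeeze": 6
}}

```text
time: 12.87
ee_pos: [0.5833, 0.2117, 0.1962]
eef_rot: [0.696, 0.718, 0.001, 0.0]
ft_force: [-0.8, -0.3, 6.2]
width: 0.0728
grip_force: 6.1
```

```bash
python3 - <<'E'
from til import *
im=til()
E
```

```text
t 12.8667 p [0.5833 0.2117 0.1962] xhead 91.72120676654805 z [ 0.0015  0.0007 -1.    ] w 0.07282648175020243 g 6.077962132010413 ft [-0.783  -0.3138  6.2347] tq [ 0.0654  0.0264 -0.0365]
-0.05 [431.7529 173.4603] 422 441 -0.25289809092527094
-0.075 [429.8604 186.321 ] 420 439 -0.3604430822825293
-0.1 [428.0369 198.7131] 418 437 -0.5369437656074183
-0.125 [426.2787 210.6617] 417 436 0.22130124971420173
-0.15 [424.5823 222.1902] 396 451 -1.082266899153808
-0.175 [422.9444 233.3205] 394 449 -1.4444448498418296
```

The tube is upright and the deck is carrying it. Releasing.

Emit:
{"fn": "arm_command", "kwargs": {
  "moves": [0,0,0,0,0,0,0,0,0,0,0,0],
  "squeeze": 3
}}

```text
time: 13.17
ee_pos: [0.5831, 0.2111, 0.1956]
eef_rot: [0.697, 0.718, 0.0, 0.0]
ft_force: [-0.9, 0.4, 4.7]
width: 0.0728
grip_force: 3.0
```

Emit:
{"fn": "arm_command", "kwargs": {
  "moves": [0,0,0,0,0,0,0,0,0,0,0,0,0,0,0,0,0,0,0,0,0,0,0,0],
  "fingers": 100
}}

```text
time: 13.67
ee_pos: [0.583, 0.2108, 0.1952]
eef_rot: [0.697, 0.717, -0.0, -0.0]
ft_force: [-0.4, -0.6, -0.0]
width: 0.0869
grip_force: 0.0
```

```bash
python3 - <<'E'
from til import *
im=til();a=im[100:290,330:530,::-1];w=r.camera("wrist")[150:480,100:540,::-1];cv2.imwrite("pics/s8.png",np.hstack([cv2.resize(a,(400,380)),cv2.resize(w,(400,380))]))
E
```

```text
t 13.6667 p [0.583  0.2108 0.1952] xhead 91.6835007353412 z [-0.0002 -0.0002 -1.    ] w 0.08687213511657005 g 0.0 ft [-0.3912 -0.5924 -0.0187] tq [ 0.0185 -0.1253 -0.0082]
-0.05 [431.0879 173.9605] 422 441 0.4120572472588151
-0.075 [429.2094 186.8014] 420 439 0.2906370544927199
-0.1 [427.3992 199.1748] 418 437 0.10082164124389692
-0.125 [425.6537 211.1057] 417 436 0.8462794214184441
-0.15 [423.9696 222.6176] 395 450 -1.4695789262559629
-0.175 [422.3436 233.732 ] 394 449 -0.8435782140120978
```

View pics/s8.png

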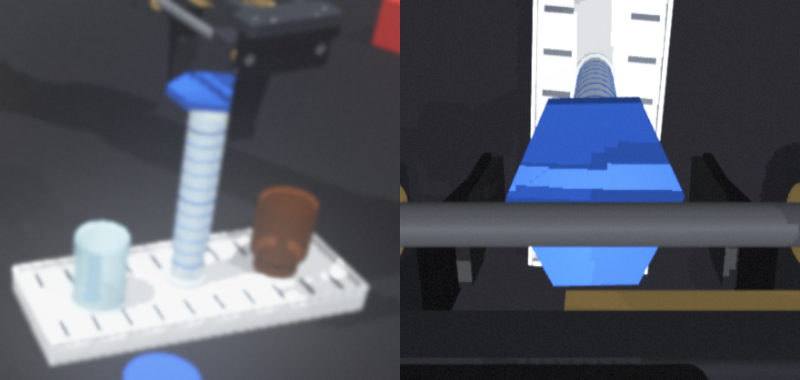

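The cylinder stands free on the deck. Its foot sits between the open fingers, with a visible gap at both corners (right panel, columns 508 and 684). Rising straight up.

Emit:
{"fn": "arm_command", "kwargs": {
  "moves": [0,0,-0.3,0,0,0,-0.6,0,0,0,-0.8,0,0,0,-1,0,0,0,-1.2,0,0,0,-1.5,0,0,0,-2,0,0,0,-2,0,0,0,-2,0,0,0,0,0,0,0,0,0]
}}

```text
time: 14.68
ee_pos: [0.5835, 0.2114, 0.3115]
eef_rot: [0.697, 0.717, 0.001, 0.001]
ft_force: [0.2, 0.4, 0.0]
width: 0.0869
grip_force: 0.0
```

```bash
python3 - <<'E'
from st import *
st();cv2.imwrite("pics/s9.png",r.camera("scene")[:,:,::-1])
E
```

```text
t 14.6833 p [0.5835 0.2114 0.3115] xhead 91.69408145852718 z [ 0.0029  0.0011 -1.    ] w 0.08689600396490098 g 0.0 ft [0.2021 0.3525 0.0128] tq [-0.0021 -0.0725  0.0383]
```

View pics/s9.png

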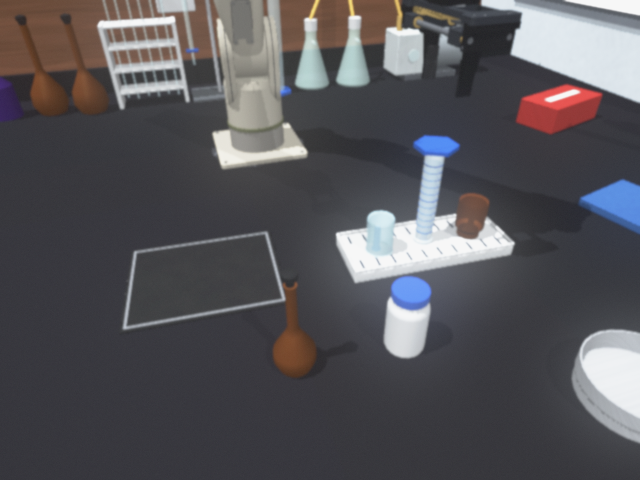

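The cylinder stands upright on the peg, foot at (436,146) and mouth on the deck at (424,237). The other glassware hasn't moved and the gripper is clear.

```bash
python3 -c "
from bench import r
print(r.close_job())"
```

```text
the job is handed in; nothing more can be done
None
```

The measuring cylinder is upside down over the bare middle peg with its mouth on the rack's deck, the gripper is clear, nothing else was moved, and I handed the job in at about 14.7 s of the 51 s allowed.

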